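# Clamp a plaster bowl mould evenly

### The arm

A 7-joint arm with a two-finger parallel gripper is mounted at the origin on the work surface. World frame = base frame: x ahead of the robot, y to its left, z up, the work surface at z = 0. Lengths are in m, angles in rad, forces in N, time in s.
With the tool pointing down it reaches from about 0.425 to 0.875 m from the base axis. Payload 8.4 kg.
Tool frame: the origin (TCP) lies midway between the tips of the shut fingers; the grasp point (between the pads) lies 19 mm behind it; x points along the fingers, y is the direction in which the jaws open and shut, and the axes are right-handed (so a half turn about x gives the same grasp; the last joint's range is limited). The gripper opens to 85 mm and grips with 20 to 120 N. Pads are 22 mm wide; open, the fingers measure 114 mm over their backs; the gripper's body (76 mm by 85 mm) begins 54 mm behind the grasp point. The pads swing forward as they close: fully open they stand 13 mm farther back than shut.
Start: joints at [1.039, 0.333, 0.04, 1.465, -0.013, 1.343, -0.059], TCP at [0.273, -0.59, 0.208] pointing down, gripper open.
Joint ranges: [-2.58, 2.58], [-0.38, 2.09], [-1.3, 1.39], [0.25, 2.4], [-1.5, 4.64], [0.08, 2.09], [-2.65, 2.65]. Speed limits (rad/s): [2.22, 2.22, 2.79, 2.79, 3.14, 3.14, 3.14].

### API

Orientations are given as a unit quaternion [x, y, z, w].
In Python, from station import status, eyes, ticket gives the robot as it stands. The module is installed in compiled form; this text tells all that it offers.
- The arm moves only by the tool play_rows, never from a script. Its argument "targets" is a list that holds one entry, the list of rows, each a list of 7 numbers: the shift along the tool's x, y, z in mm, then the turn, a rotation vector about the tool's x, y, z in rad, then the finger opening in mm, from 0 to 85.4. A call has 1 to 12 rows; each row shifts and turns the commanded pose from where the row before left it, along the tool's axes as they then stand; what a row does not reach is not made up. A row lasts 1/12 s, in which the tool goes at most 41.7 mm and 7.16 degrees, less where a joint would pass 70% of its speed; a pose out of reach is approached as far as the arm can. A call is refused whole if a number of a shift passes 41.7 or a number of a turn 0.125, either way. A call with a gripper value outside its range is refused whole. The fingers move at their own pace and stop on an object; the grip force is fixed at half the most. Time passes only in rows, so rows that do not move let the fingers close. It gives the time, the measured TCP pose, the force and the opening at its end, in the units of the state.
- status.observe(): the state, without advancing time (a new reading comes with each control period).
- eyes.get_image(name): name is "scene" or "top" or "wrist"; returns (picture, depth): 400x640x3 uint8, red, green, blue; 400x640 float32, m along the optical axis (not along the pixel's ray), 0 where there is no reading.
- eyes.camera_info(name): a dict with "intrinsics" (3x3 intrinsics, pixels), "dist_coeffs" ([k1, k2, p1, p2, k3] as OpenCV has them; the pictures are not rectified), "R" (3x3) and "t" (3): a world point X has camera coordinates R X + t. Camera axes: x right, y down, z forward; pixel columns grow to the right and rows downward; lengths in m; the calibration is good to about 2 mm. A picture is of the moment at which its call begins: read the wrist's pose just before it. camera_info takes no time and is no camera call; for the wrist camera it gives the pose at the moment of the call.
- ticket.job_done(): hands the job in, once; it reports no verdict.
The state is a dict: "time_s": time; "qpos": joint angles; "qd": joint speeds; "joint_torque": joint torques, N m; "tcp_pos": TCP position; "eef_rot": TCP orientation; "force": force on the tool from outside, world axes, zero at the start; "wrist_torque": the same for the moment, N m; "finger_gap": finger opening in m.
Only numpy, scipy, OpenCV 4.12 (cv2) and the standard library are available. Lean on these libraries where they do the work, as an engineer would, in place of code of your own. Each camera call takes 0.05 s, during which the arm holds its last target.

### The job

Tighten the four T-bar screws of the plaster mould's cover plate clockwise in crisscross order and in two passes, so that the plaster does not crack: in the first pass turn each screw about a sixth of a turn (60 degrees), doing two opposite screws and then the other two; in the second pass turn each on to its hard stop (its bar then points at the middle of the plate), again two opposite screws and then the other two. Do not shove or tip the bowl and the jar that stand close beside the mould, and leave all four screws tight.

Things in the scene. Friction and masses are not known exactly. Their poses are not given: they have to be found in the camera images.
- mould: Round plaster mould fixed to the bench: plywood base disc 260 mm across, two white plaster halves 152 mm across, plywood cover plate 260 mm across, 12 mm thick. Origin at the centre of its underside; z up, x towards screw a, y towards screw b. Four screws stand 90 degrees apart, 88 mm from its axis, neighbours 124 mm apart.
- plate_centre (a point): Centre of the upper face of the mould's cover plate, 100 mm above the table, under a plaster pouring collar 60 mm across that stands 12 mm above the plate. Below each T-bar are a 12 mm stud, a nut 22 mm and a washer 32 mm across, nut and washer reaching up to 11 mm above the plate.
- bar_a (a point): Middle of the dark steel T-bar of screw a (+x side, opposite c), on its upright axis, 38 mm above the plate. Level bar, 80 mm long along this point's x, flat sides 14 mm apart (along y) over its middle 44 mm, round 18 mm end knobs; 24 mm tall, underside 26 mm above the plate. Turns with the screw, does not rise or sink. When tight, x points straight away from the plate's centre.
- screw_a (a joint): Turn of screw a in rad: grows as it turns clockwise seen from above (tightening). 0 is fully loose, 2.0 is tight against a hard stop. It starts between 0 and 0.3, turns with a steady friction of about 0.1 N m, and stays where it is left.
- bar_b (a point): Middle of the dark steel T-bar of screw b (+y side, opposite d), on its upright axis, 38 mm above the plate. Level bar, 80 mm long along this point's x, flat sides 14 mm apart (along y) over its middle 44 mm, round 18 mm end knobs; 24 mm tall, underside 26 mm above the plate. Turns with the screw, does not rise or sink. When tight, x points straight away from the plate's centre.
- screw_b (a joint): Turn of screw b in rad: grows as it turns clockwise seen from above (tightening). 0 is fully loose, 2.0 is tight against a hard stop. It starts between 0 and 0.3, turns with a steady friction of about 0.1 N m, and stays where it is left.
- bar_c (a point): Middle of the dark steel T-bar of screw c (-x side, opposite a), on its upright axis, 38 mm above the plate. Level bar, 80 mm long along this point's x, flat sides 14 mm apart (along y) over its middle 44 mm, round 18 mm end knobs; 24 mm tall, underside 26 mm above the plate. Turns with the screw, does not rise or sink. When tight, x points straight away from the plate's centre.
- screw_c (a joint): Turn of screw c in rad: grows as it turns clockwise seen from above (tightening). 0 is fully loose, 2.0 is tight against a hard stop. It starts between 0 and 0.3, turns with a steady friction of about 0.1 N m, and stays where it is left.
- bar_d (a point): Middle of the dark steel T-bar of screw d (-y side, opposite b), on its upright axis, 38 mm above the plate. Level bar, 80 mm long along this point's x, flat sides 14 mm apart (along y) over its middle 44 mm, round 18 mm end knobs; 24 mm tall, underside 26 mm above the plate. Turns with the screw, does not rise or sink. When tight, x points straight away from the plate's centre.
- screw_d (a joint): Turn of screw d in rad: grows as it turns clockwise seen from above (tightening). 0 is fully loose, 2.0 is tight against a hard stop. It starts between 0 and 0.3, turns with a steady friction of about 0.1 N m, and stays where it is left.
- bowl_near: Loose unfired grey bowl, 110 mm across, 65 mm high, beside the mould; origin at the centre of its underside.
- glaze_jar: Loose jar 72 mm across, 85 mm high, beside the mould; origin at the centre of its underside.

How it is judged:
By the outcome, as a careful person would: the job done as asked, in the order asked, and still so for the second after the job is handed in, with the robot touching nothing.
It also fails if it takes over 72 s, if anything falls off the work surface, if the arm or the gripper's body presses on something with over 40 N, if the wrist force passes 120 N, or if a joint passes its speed limit or range.

## Working session

There is one attempt and no reset: what is moved stays moved. The work goes in short steps, Python scripts to look and compute and a tool call to move; the robot and the scene stay as the last step left them, time stands still between calls to the robot, and variables do not carry over. Pictures are saved under pics/ and viewed, and the job is handed in when it is done.

Besides the shell and the picture viewer there is one more tool, called after "Request:" as name(argument=value, ...), one argument or row to a line, values as JSON. play_rows: Moves the arm, as the interface text tells. Its arguments: {"type":"object","properties":{"targets":{"type":"array","items":{"type":"array","items":{"type":"array","items":{"type":"number"}}}}},"required":["targets"]}

```bash
mkdir -p pics; ls; python3 - <<'E'
from station import status, eyes
import cv2,numpy as np
s=status.observe(); print(s)
for n in ["scene","top","wrist"]:
    c=eyes.camera_info(n); print(n,c)
    p,d=eyes.get_image(n); cv2.imwrite(f"pics/{n}0.png",p[:,:,::-1]); np.save(f"pics/{n}0d.npy",d)
E
```

```text
pics
{'time_s': 0.0, 'qpos': array([ 1.03878453,  0.33389803,  0.039889  ,  1.46626861, -0.01340897,
        1.34331452, -0.05850848]), 'qd': array([ 0.00180299,  0.00139083, -0.00121774, -0.00059142,  0.00158192,
        0.00126859,  0.00113097]), 'joint_torque': array([-7.76476263e-04, -6.58561563e+01,  1.36576284e+00, -4.05568528e+01,
        1.69475359e-02,  1.23568653e-02, -1.40181064e-05]), 'tcp_pos': array([ 0.27238351, -0.58962785,  0.20743114]), 'eef_rot': array([-0.69045737, -0.15236688,  0.69077628, -0.15126496]), 'force': array([0.4415375 , 0.20081715, 0.28795301]), 'wrist_torque': array([-0.01678495,  0.03633106,  0.00018004]), 'finger_gap': 0.08528585965567703}
scene {'intrinsics': array([[381.27179263,   0.        , 323.08765357],
       [  0.        , 381.27179263, 199.9313178 ],
       [  0.        ,   0.        ,   1.        ]]), 'dist_coeffs': array([-0.09153795,  0.        ,  0.        ,  0.        ,  0.        ]), 'R': array([[ 0.23205506,  0.97265708,  0.00941559],
       [ 0.68325342, -0.15610464, -0.71329945],
       [-0.69232595,  0.17195798, -0.70079615]]), 
[... 280 characters left out ...]
      ,  0.        ,  0.        ]), 'R': array([[-0.0183458 , -0.99981975,  0.00488832],
       [-0.97740895,  0.01690453, -0.2106798 ],
       [ 0.21055919, -0.00864297, -0.9775429 ]]), 't': array([0.07611834, 0.59797317, 1.0576748 ])}
wrist {'intrinsics': array([[278.44658334,   0.        , 323.52915277],
       [  0.        , 278.44658334, 198.96009341],
       [  0.        ,   0.        ,   1.        ]]), 'dist_coeffs': array([0.00176375, 0.        , 0.        , 0.        , 0.        ]), 'R': array([[ 0.41881981, -0.90806812, -0.00150302],
       [-0.86938366, -0.4014546 ,  0.28810807],
       [-0.26222515, -0.11935866, -0.95759672]]), 't': array([-0.65020052, -0.03733994,  0.37904366])}
```

View pics/scene0.png

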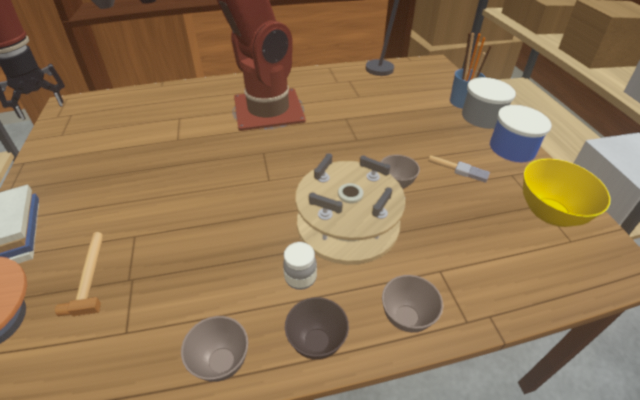

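View pics/top0.png

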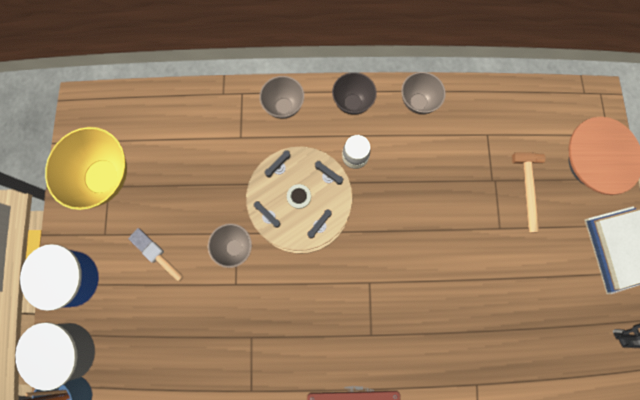

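View pics/wrist0.png

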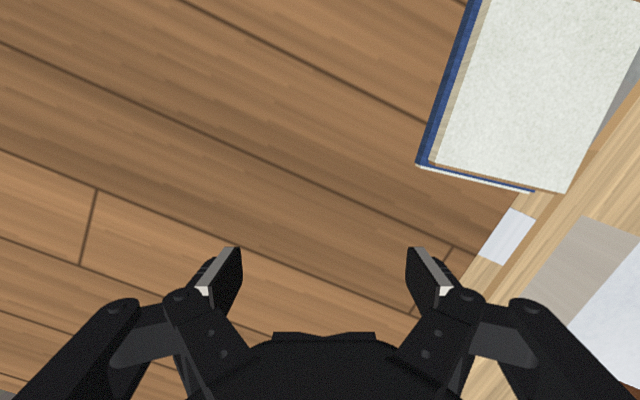

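The pictures show the mould at about (299,198) in the top view, with four dark bars around it. The jar is at (357,150) and the bowl at (230,246). Next I'll measure the bars from depth.

```bash
cat > h.py <<'E'
import numpy as np,cv2
def cloud(info,d,mask=None):
    v,u=np.nonzero(d>0) if mask is None else np.nonzero((d>0)&mask)
    uv=np.stack([u,v],1).astype(np.float64)[:,None]
    n=cv2.undistortPoints(uv,np.array(info['intrinsics']),np.array(info['dist_coeffs']))[:,0]
    z=d[v,u]; Pc=np.stack([n[:,0]*z,n[:,1]*z,z],1)
    return (Pc-info['t'])@info['R'],u,v
def measure(info,p,d,verbose=True,c0=None):
    P,u,v=cloud(info,d)
    g=p[v,u].max(1)
    m=(P[:,2]>0.140)&(P[:,2]<0.158)&(g<110)&(P[:,0]>.4)&(P[:,0]<1)&(abs(P[:,1])<.3)
    if c0 is not None: m&=(np.linalg.norm(P[:,:2]-c0,axis=1)<.16)
    im=np.zeros(d.shape,np.uint8); im[v[m],u[m]]=1
    k,lab=cv2.connectedComponents(im)
    res=[]
    L=lab[v,u]
    for i in range(1,k):
        Q=P[(L==i)]
        if len(Q)<40: continue
        (cx,cy),(w,h),a=cv2.minAreaRect((Q[:,:2]*1000).astype(np.float32))
        c=Q[:,:2].mean(0); e,V=np.linalg.eigh(np.cov((Q[:,:2]-c).T)); ax=V[:,1]
        res.append((c,np.array([cx,cy])/1000,w,h,np.degrees(np.arctan2(ax[1],ax[0]))%180,len(Q),np.median(Q[:,2])))
    return res
E
python3 - <<'E'
from h import *
from station import eyes
for n in ["top","scene"]:
    info=eyes.camera_info(n); p=cv2.imread(f"pics/{n}0.png"); d=np.load(f"pics/{n}0d.npy")
    for r in measure(info,p,d): print(n,np.round(r[0],4),np.round(r[1],4),np.round(r[2:],3))
    P,u,v=cloud(info,d)
    m=(abs(P[:,2]-.1)<.006)&(P[:,0]>.4)&(P[:,0]<1)&(abs(P[:,1])<.3)
    print("plate",cv2.minEnclosingCircle((P[m,:2]).astype(np.float32)),np.median(P[m,2]))
    for lo,hi in [(.056,.068),(.08,.09)]:
        m=(P[:,2]>lo)&(P[:,2]<hi)&(P[:,0]>.4)&(P[:,0]<.9)&(abs(P[:,1])<.3)
        im=np.zeros(d.shape,np.uint8); im[v[m],u[m]]=1
        k,lab=cv2.connectedComponents(im)
        for i in range(1,k):
            Q=P[lab[v,u]==i]
            if len(Q)>40: print(lo,cv2.minEnclosingCircle(Q[:,:2].astype(np.float32)),len(Q),[u[lab[v,u]==i].mean(),v[lab[v,u]==i].mean()])
E
```

```text
top [0.6634 0.1744] [0.6634 0.1752] [1.35000e+01 7.59800e+01 1.35551e+02 1.80000e+02 1.50000e-01]
top [0.638  0.0527] [0.6388 0.0533] [7.4025e+01 1.4991e+01 5.1631e+01 1.8800e+02 1.5000e-01]
top [0.5414 0.1978] [0.5419 0.1989] [7.5664e+01 1.3281e+01 4.5255e+01 1.6700e+02 1.5000e-01]
top [0.5175 0.0772] [0.5176 0.078 ] [1.47120e+01 7.44270e+01 1.40817e+02 1.81000e+02 1.50000e-01]
plate ((0.5924723744392395, 0.12701722979545593), 0.13037994503974915) 0.10001744379100713
0.056 ((0.8743388652801514, 0.21839016675949097), 0.025588877499103546) 42 [np.float64(262.57142857142856), np.float64(95.92857142857143)]
0.056 ((0.7221125364303589, -0.021216658875346184), 0.03445139899849892) 90 [np.float64(354.22222222222223), np.float64(156.7888888888889)]
0.056 ((0.4804883599281311, 0.2941524386405945), 0.05242865905165672) 118 [np.float64(242.20338983050848), np.float64(243.77966101694915)]
0.08 ((0.7234093546867371, -0.021354971453547478), 0.03224993869662285) 460 [np.float64(357.12608695652176), np.float64(146.61304347826086)]
scene [0.5285 0.0758] [0.5252 0.0774] [ 12.783  70.325 140.184 140. 
[... 516 characters left out ...]
6 ((0.7259461879730225, -0.02125924825668335), 0.034930747002363205) 193 [np.float64(299.9896373056995), np.float64(269.0103626943005)]
0.056 ((0.8713465929031372, 0.17487257719039917), 0.056453533470630646) 310 [np.float64(415.06451612903226), np.float64(286.6193548387097)]
0.056 ((0.8792230486869812, -0.020223097875714302), 0.056036707013845444) 349 [np.float64(315.15759312320915), np.float64(310.56160458452723)]
0.056 ((0.8773455619812012, -0.20666828751564026), 0.057251740247011185) 380 [np.float64(208.0921052631579), np.float64(332.05526315789473)]
0.08 ((0.7246224880218506, -0.02103913202881813), 0.032379042357206345) 603 [np.float64(299.12271973466005), np.float64(254.24046434494196)]
```

```bash
cat >> h.py <<'E'
from scipy.spatial.transform import Rotation as Ro
def tool(s):
    M=Ro.from_quat(s['eef_rot']).as_matrix()
    return np.array(s['tcp_pos']),M
def show(s):
    p,M=tool(s); y=np.degrees(np.arctan2(M[1,1],M[0,1]))
    print("t",round(s['time_s'],2),"tcp",np.round(p*1000,1),"tilt",np.round(np.degrees(np.arccos(-M[2,0])),2),"yaw_y",round(y,2),"q",np.round(s['qpos'],2),"F",np.round(s['force'],1),"T",np.round(s['wrist_torque'],2),"gap",round(s['finger_gap']*1000,1))
def plan(s,xyz,yawy):
    "shift in tool axes (mm) and turn about tool x (deg, rad) with jaws' y at yawy (mod 180)"
    p,M=tool(s)
    # desired M: x down
    y=np.degrees(np.arctan2(M[1,1],M[0,1]))
    dl=(yawy-y+90)%180-90
    print("shift tool now mm",np.round(M.T@(np.array(xyz)-p)*1000,1),"turn about x deg",round(-dl,2),"rad",round(-np.radians(dl),4), "tilt fix rotvec(tool)",np.round(M.T@np.cross(M[:,0],[0,0,-1]),4))
E
python3 - <<'E'
from h import *
from station import status
s=status.observe(); show(s); print(np.round(tool(s)[1],4))
plan(s,[.52,.12,.25],0)
E
```

```text
t 0.15 tcp [ 272.4 -589.7  207.6] tilt 0.07 yaw_y -65.2 q [ 1.04  0.33  0.04  1.47 -0.01  1.34 -0.06] F [0.3 0.4 0.2] T [0.   0.   0.04] gap 85.6
[[-6.000e-04  4.194e-01 -9.078e-01]
 [ 1.100e-03 -9.078e-01 -4.194e-01]
 [-1.000e+00 -1.300e-03  1.000e-04]]
shift tool now mm [ -41.7 -540.5 -522.4] turn about x deg -65.2 rad -1.138 tilt fix rotvec(tool) [0.     0.0001 0.0013]
```

```bash
python3 - <<'E'
from h import *
from station import status
s=status.observe(); 
plan(s,[.6625,.1745,.23],45.5)
E
```

```text
shift tool now mm [ -21.8 -530.2 -674.6] turn about x deg 69.3 rad 1.2094 tilt fix rotvec(tool) [0.     0.0001 0.0013]
```

Request:
play_rows(
  targets=[
    [[-0.9, -22.1, -28.1, 0, 0, 0, 85], [-0.9, -22.1, -28.1, 0, 0, 0, 85], [-0.9, -22.1, -28.1, 0, 0, 0, 85], [-0.9, -22.1, -28.1, 0, 0, 0, 85], [-0.9, -22.1, -28.1, 0, 0, 0, 85], [-0.9, -22.1, -28.1, 0, 0, 0, 85], [-0.9, -22.1, -28.1, 0, 0, 0, 85], [-0.9, -22.1, -28.1, 0, 0, 0, 85], [-0.9, -22.1, -28.1, 0, 0, 0, 85], [-0.9, -22.1, -28.1, 0, 0, 0, 85], [-0.9, -22.1, -28.1, 0, 0, 0, 85], [-0.9, -22.1, -28.1, 0, 0, 0, 85]],
  ],
)

```text
time_s: 1.15
tcp_pos: [0.4678, -0.2062, 0.2192]
eef_rot: [-0.691, -0.152, 0.691, -0.152]
force: [0.3, 0.2, -0.1]
finger_gap: 0.0852
```

Request:
play_rows(
  targets=[
    [[-0.9, -22.1, -28.1, 0, 0, 0, 85], [-0.9, -22.1, -28.1, 0, 0, 0, 85], [-0.9, -22.1, -28.1, 0, 0, 0, 85], [-0.9, -22.1, -28.1, 0, 0, 0, 85], [-0.9, -22.1, -28.1, 0, 0, 0, 85], [-0.9, -22.1, -28.1, 0, 0, 0, 85], [-0.9, -22.1, -28.1, 0, 0, 0, 85], [-0.9, -22.1, -28.1, 0, 0, 0, 85], [-0.9, -22.1, -28.1, 0, 0, 0, 85], [-0.9, -22.1, -28.1, 0, 0, 0, 85], [-0.9, -22.1, -28.1, 0, 0, 0, 85], [-0.9, -22.1, -28.1, 0, 0, 0, 85]],
  ],
)

```text
time_s: 2.15
tcp_pos: [0.6629, 0.1756, 0.2296]
eef_rot: [-0.69, -0.152, 0.691, -0.152]
force: [1.2, 0.7, 1.2]
finger_gap: 0.0848
```

```bash
python3 - <<'E'
from h import *
from station import status
s=status.observe(); show(s)
plan(s,[.6625,.1745,.23],45.5)
E
```

```text
t 2.15 tcp [662.9 175.6 229.6] tilt 0.03 yaw_y -65.24 q [ 0.03  0.45 -0.51  1.31  0.22  1.44 -1.6 ] F [1.2 0.7 1.2] T [ 0.01 -0.03 -0.01] gap 84.8
shift tool now mm [-0.4  0.9  0.8] turn about x deg 69.26 rad 1.2089 tilt fix rotvec(tool) [ 0.      0.0005 -0.    ]
```

Request:
play_rows(
  targets=[
    [[0, 0, 0, -0.12, 0, 0, 85], [0, 0, 0, -0.12, 0, 0, 85], [0, 0, 0, -0.12, 0, 0, 85], [0, 0, 0, -0.12, 0, 0, 85], [0, 0, 0, -0.12, 0, 0, 85], [0, 0, 0, -0.12, 0, 0, 85], [0, 0, 0, -0.12, 0, 0, 85], [0, 0, 0, -0.12, 0, 0, 85]],
  ],
)

```text
time_s: 2.82
tcp_pos: [0.6623, 0.1741, 0.2295]
eef_rot: [-0.541, -0.455, 0.541, -0.455]
force: [0.0, -0.7, 0.5]
finger_gap: 0.085
```

Request:
play_rows(
  targets=[
    [[0, 0, 0, -0.12, 0, 0, 85], [0, 0, 0, -0.12, 0, 0, 85], [0, 0, 0, -0.12, 0, 0, 85], [0, 0, 0, -0.12, 0, 0, 85], [0, 0, 0, -0.12, 0, 0, 85], [0, 0, 0, -0.12, 0, 0, 85], [0, 0, 0, -0.12, 0, 0, 85], [0, 0, 0, -0.092, 0, 0, 85]],
  ],
)

```text
time_s: 3.48
tcp_pos: [0.6623, 0.1741, 0.2295]
eef_rot: [0.279, 0.65, -0.279, 0.65]
force: [0.1, -0.0, 0.7]
finger_gap: 0.0853
```

```bash
python3 - <<'E'
from h import *
from station import status,eyes
s=status.observe(); show(s)
info=eyes.camera_info("wrist"); p,d=eyes.get_image("wrist"); cv2.imwrite("pics/w1.png",p[:,:,::-1])
print("campos",-info['R'].T@info['t'])
for r in measure(info,p,d): print(np.round(r[0],4),np.round(r[1],4),np.round(r[2:],3))
plan(s,[.6625,.1745,.23],45.5)
E
```

```text
t 3.48 tcp [662.3 174.1 229.5] tilt 0.04 yaw_y 43.55 q [ 0.24  0.52 -0.84  1.3   0.38  1.48  0.19] F [ 0.1 -0.   0.7] T [-0.04  0.   -0.01] gap 85.3
campos [0.61240743 0.22610492 0.3947746 ]
[0.5456 0.1982] [0.5448 0.1981] [7.8143e+01 1.6171e+01 4.5644e+01 1.6580e+03 1.5000e-01]
[0.5212 0.079 ] [0.5216 0.0766] [1.75610e+01 7.66250e+01 1.40583e+02 1.85300e+03 1.49000e-01]
[0.6642 0.1762] [0.6655 0.1749] [1.66320e+01 7.85300e+01 1.36162e+02 1.26700e+03 1.50000e-01]
[0.6582 0.0769] [0.6588 0.0754] [2.3418e+01 1.7274e+01 5.3095e+01 3.9300e+02 1.5000e-01]
[0.6197 0.0306] [0.6193 0.0287] [  7.568  19.721  92.801 134.      0.15 ]
shift tool now mm [-0.5  0.5 -0.2] turn about x deg -1.95 rad -0.034 tilt fix rotvec(tool) [ 0.     -0.0003  0.0006]
```

View pics/w1.png

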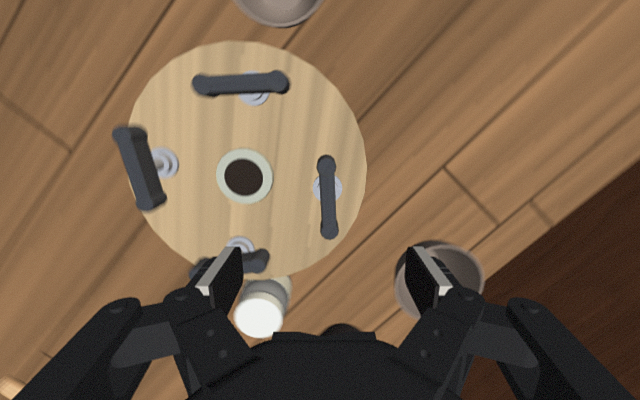

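The wrist view shows S1's bar midway between the fingers at (328,195). Its position agrees with the top camera to about 2 mm. Next I align to it and descend.

```bash
python3 - <<'E'
from h import *
from station import status,eyes
s=status.observe()
plan(s,[.6652,.175,.120],46)
E
```

```text
shift tool now mm [109.4   2.9   1.3] turn about x deg -2.15 rad -0.0376 tilt fix rotvec(tool) [ 0.     -0.0003  0.0008]
```

Request:
play_rows(
  targets=[
    [[0, 2.9, 1.3, -0.038, 0, 0, 85], [36.5, 0, 0, 0, 0, 0, 85], [36.5, 0, 0, 0, 0, 0, 85], [36.4, 0, 0, 0, 0, 0, 85], [0, 0, 0, 0, 0, 0, 40], [0, 0, 0, 0, 0, 0, 24]],
  ],
)

```text
time_s: 4.03
tcp_pos: [0.6643, 0.1746, 0.1192]
eef_rot: [0.268, 0.655, -0.27, 0.653]
force: [-0.3, 0.3, 1.6]
finger_gap: 0.0633
```

```bash
python3 - <<'E'
from h import *
from station import status,eyes
s=status.observe(); show(s)
p,d=eyes.get_image("wrist"); cv2.imwrite("pics/w2.png",p[:,:,::-1])
show(status.observe())
E
```

```text
t 4.03 tcp [664.3 174.6 119.2] tilt 0.22 yaw_y 45.28 q [ 0.24  0.6  -0.82  1.43  0.44  1.3   0.18] F [-0.3  0.3  1.6] T [ 0.02 -0.06  0.06] gap 63.3
t 4.08 tcp [665.6 175.5 121.7] tilt 0.03 yaw_y 45.31 q [ 0.24  0.6  -0.82  1.43  0.44  1.3   0.18] F [-0.6  0.4  1.4] T [ 0.02 -0.03  0.01] gap 56.5
```

View pics/w2.png

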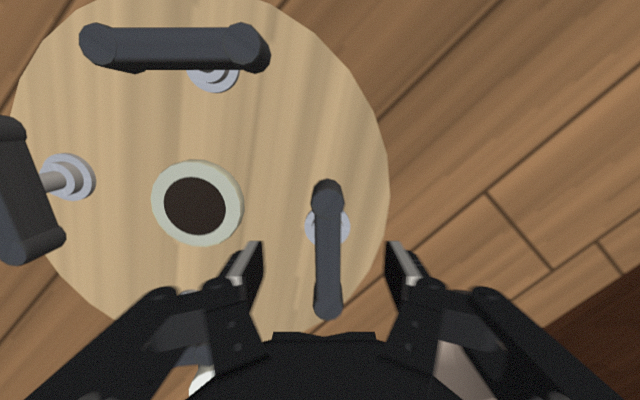

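Request:
play_rows(
  targets=[
    [[0, 0, 0, 0, 0, 0, 5], [0, 0, 0, 0, 0, 0, 5], [0, 0, 0, 0, 0, 0, 5], [0, 0, 0, 0, 0, 0, 5], [0, 0, 0, 0, 0, 0, 5]],
  ],
)

```text
time_s: 4.5
tcp_pos: [0.6661, 0.1756, 0.1228]
eef_rot: [0.269, 0.653, -0.268, 0.655]
force: [-2.0, -0.9, 8.9]
finger_gap: 0.0116
```

```bash
python3 - <<'E'
from h import *
from station import status,eyes
s=status.observe(); show(s)
E
```

```text
t 4.5 tcp [666.1 175.6 122.8] tilt 0.14 yaw_y 45.36 q [ 0.24  0.6  -0.82  1.43  0.44  1.3   0.18] F [-2.  -0.9  8.9] T [-0.31  0.59  0.11] gap 11.6
```

Request:
play_rows(
  targets=[
    [[0, 0, 0, 0.07, 0, 0, 5], [0, 0, 0, 0.11, 0, 0, 5], [0, 0, 0, 0.11, 0, 0, 5], [0, 0, 0, 0.11, 0, 0, 5], [0, 0, 0, 0.11, 0, 0, 5], [0, 0, 0, 0.11, 0, 0, 5], [0, 0, 0, 0.11, 0, 0, 5], [0, 0, 0, 0.11, 0, 0, 5], [0, 0, 0, 0.11, 0, 0, 5], [0, 0, 0, 0.1, 0, 0, 5], [0, 0, 0, 0, 0, 0, 5]],
  ],
)

```text
time_s: 5.42
tcp_pos: [0.6665, 0.1757, 0.1228]
eef_rot: [0.562, 0.429, -0.56, 0.43]
force: [0.1, -0.3, 6.0]
finger_gap: 0.0112
```

```bash
python3 - <<'E'
from h import *
from station import status,eyes
s=status.observe(); show(s)
E
```

```text
t 5.42 tcp [666.5 175.7 122.8] tilt 0.2 yaw_y -15.11 q [ 0.11  0.54 -0.62  1.44  0.32  1.26 -0.8 ] F [ 0.1 -0.3  6. ] T [-0.2   0.05 -0.08] gap 11.2
```

Request:
play_rows(
  targets=[
    [[0, 0, 0, 0, 0, 0, 50], [0, 0, 0, 0, 0, 0, 50], [0, 0, 0, 0, 0, 0, 50], [-20, 0, 0, 0, 0, 0, 50], [-35, 0, 0, 0, 0, 0, 50], [0, 0, 0, 0, 0, 0, 50]],
  ],
)

```text
time_s: 5.92
tcp_pos: [0.6676, 0.1766, 0.1819]
eef_rot: [0.563, 0.431, -0.557, 0.433]
force: [-0.3, 0.1, 1.8]
finger_gap: 0.05
```

```bash
python3 - <<'E'
from h import *
from station import status,eyes
s=status.observe(); show(s)
plan(s,[.5197,.0777,.175],50.5)
E
```

```text
t 5.92 tcp [667.6 176.6 181.9] tilt 0.43 yaw_y -14.74 q [ 0.12  0.5  -0.63  1.37  0.29  1.36 -0.77] F [-0.3  0.1  1.8] T [-0.01 -0.12 -0.02] gap 50.0
shift tool now mm [   5.6 -117.9  133.3] turn about x deg -65.24 rad -1.1386 tilt fix rotvec(tool) [ 0.     -0.0043 -0.0061]
```

Request:
play_rows(
  targets=[
    [[0, -23.6, 26.7, 0, 0, 0, 60], [0, -23.6, 26.7, 0, 0, 0, 60], [0, -23.6, 26.7, 0, 0, 0, 60], [0, -23.6, 26.7, 0, 0, 0, 60], [0, -23.6, 26.7, 0, 0, 0, 60], [0, 0, 0, -0.12, 0, 0, 60], [0, 0, 0, -0.12, 0, 0, 60], [0, 0, 0, -0.12, 0, 0, 60], [0, 0, 0, -0.12, 0, 0, 60], [0, 0, 0, -0.12, 0, 0, 60]],
  ],
)

```text
time_s: 6.75
tcp_pos: [0.5172, 0.0764, 0.1757]
eef_rot: [0.406, 0.579, -0.406, 0.579]
force: [0.9, 0.3, -0.0]
finger_gap: 0.0598
```

Request:
play_rows(
  targets=[
    [[0, 0, 0, -0.12, 0, 0, 60], [0, 0, 0, -0.12, 0, 0, 60], [0, 0, 0, -0.12, 0, 0, 60], [0, 0, 0, -0.12, 0, 0, 60], [0, 0, 0, -0.06, 0, 0, 60], [0, 0, 0, 0, 0, 0, 60]],
  ],
)

```text
time_s: 7.25
tcp_pos: [0.5172, 0.0764, 0.1756]
eef_rot: [0.238, 0.666, -0.237, 0.666]
force: [-0.7, -0.1, 0.4]
finger_gap: 0.0598
```

```bash
python3 - <<'E'
from h import *
from station import status,eyes
s=status.observe(); show(s)
info=eyes.camera_info("wrist"); p,d=eyes.get_image("wrist"); cv2.imwrite("pics/w3.png",p[:,:,::-1])
for r in measure(info,p,d): print(np.round(r[0],4),np.round(r[1],4),np.round(r[2:],3))
info=eyes.camera_info("top"); p,d=eyes.get_image("top"); cv2.imwrite("pics/t3.png",p[:,:,::-1])
for r in measure(info,p,d): print(np.round(r[0],4),np.round(r[1],4),np.round(r[2:],3))
s=status.observe(); show(s)
plan(s,[.5197,.0777,.120],50.8)
E
```

```text
t 7.25 tcp [517.2  76.4 175.6] tilt 0.01 yaw_y 50.75 q [ 0.48  0.17 -0.78  1.78  0.12  1.24  0.56] F [-0.7 -0.1  0.4] T [-0.02  0.01  0.03] gap 59.8
[0.5426 0.1966] [0.5437 0.1979] [7.9473e+01 1.7428e+01 4.5363e+01 2.5610e+03 1.5000e-01]
[0.5173 0.0785] [0.5195 0.0769] [1.70860e+01 7.84540e+01 1.40535e+02 1.96700e+03 1.50000e-01]
[0.6638 0.1769] [0.6657 0.1746] [7.5918e+01 1.7605e+01 7.3891e+01 2.2060e+03 1.4900e-01]
[0.6253 0.0409] [0.6237 0.0381] [3.0206e+01 5.3640e+00 4.8147e+01 1.7400e+02 1.4300e-01]
[0.6638 0.0781] [0.6645 0.0783] [  7.87   12.296 134.46   79.      0.151]
[0.6686 0.1965] [0.6684 0.1966] [30.937 14.661 74.486 77.     0.15 ]
[0.5414 0.198 ] [0.5419 0.1989] [7.5650e+01 1.3171e+01 4.4993e+01 1.5800e+02 1.5000e-01]
t 7.35 tcp [517.2  76.4 175.5] tilt 0.01 yaw_y 50.41 q [ 0.48  0.17 -0.77  1.78  0.12  1.24  0.55] F [-0.8  0.3 -0.2] T [ 0.06 -0.01  0.05] gap 60.0
shift tool now mm [55.5  2.6  1.1] turn about x deg -0.39 rad -0.0068 tilt fix rotvec(tool) [ 0.     -0.     -0.0001]
```

View pics/w3.png

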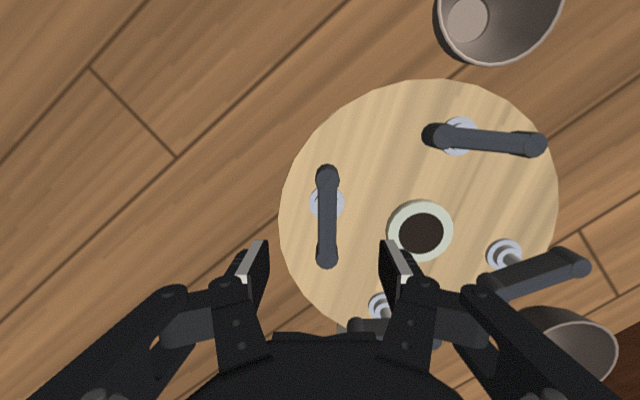

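The wrist view shows S4's bar at (327,215), centred between the fingers at (325). S1's bar now stands at about 74°, roughly 61° on from its start.

Request:
play_rows(
  targets=[
    [[0, 2.6, 1.1, -0.007, 0, 0, 50], [28, 0, 0, 0, 0, 0, 40], [27.5, 0, 0, 0, 0, 0, 30], [0, 0, 0, 0, 0, 0, 5], [0, 0, 0, 0, 0, 0, 5], [0, 0, 0, 0, 0, 0, 5], [0, 0, 0, 0, 0, 0, 5], [0, 0, 0, 0, 0, 0, 5]],
  ],
)

```text
time_s: 8.02
tcp_pos: [0.5184, 0.0784, 0.1181]
eef_rot: [0.237, 0.668, -0.236, 0.665]
force: [7.8, 4.8, -33.3]
finger_gap: 0.0116
```

```bash
python3 - <<'E'
from h import *
from station import status,eyes
s=status.observe(); show(s)
E
```

```text
t 8.02 tcp [518.4  78.4 118.1] tilt 0.22 yaw_y 50.94 q [ 0.45  0.23 -0.77  1.85  0.17  1.13  0.52] F [  7.8   4.8 -33.3] T [ 1.04 -1.81 -0.09] gap 11.6
```

Request:
play_rows(
  targets=[
    [[2, 0, 0, 0.06, 0, 0, 5], [0, 0, 0, 0.11, 0, 0, 5], [0, 0, 0, 0.11, 0, 0, 5], [0, 0, 0, 0.11, 0, 0, 5], [0, 0, 0, 0.11, 0, 0, 5], [0, 0, 0, 0.11, 0, 0, 5], [0, 0, 0, 0.11, 0, 0, 5], [0, 0, 0, 0.11, 0, 0, 5], [0, 0, 0, 0.11, 0, 0, 5], [0, 0, 0, 0.1, 0, 0, 5], [0, 0, 0, 0, 0, 0, 5]],
  ],
)

```text
time_s: 8.93
tcp_pos: [0.5204, 0.0792, 0.118]
eef_rot: [0.539, 0.46, -0.537, 0.459]
force: [9.4, 4.9, -21.6]
finger_gap: 0.0119
```

```bash
python3 - <<'E'
from h import *
from station import status,eyes
s=status.observe(); show(s)
E
```

```text
t 8.93 tcp [520.4  79.2 118. ] tilt 0.15 yaw_y -8.99 q [ 0.34  0.21 -0.64  1.85  0.13  1.12 -0.5 ] F [  9.4   4.9 -21.6] T [ 1.19 -1.89 -0.09] gap 11.9
```

Request:
play_rows(
  targets=[
    [[0, 0, 0, 0, 0, 0, 50], [0, 0, 0, 0, 0, 0, 50], [0, 0, 0, 0, 0, 0, 50], [-25, 0, 0, 0, 0, 0, 50], [-35, 0, 0, 0, 0, 0, 50], [0, 0, 0, 0, 0, 0, 50]],
  ],
)

```text
time_s: 9.43
tcp_pos: [0.5229, 0.0786, 0.1849]
eef_rot: [0.539, 0.459, -0.534, 0.463]
force: [1.8, 0.8, 2.0]
finger_gap: 0.0499
```

```bash
python3 - <<'E'
from h import *
from station import status,eyes
s=status.observe(); show(s)
plan(s,[.6418,.0540,.175],-38)
E
```

```text
t 9.43 tcp [522.9  78.6 184.9] tilt 0.5 yaw_y -8.65 q [ 0.36  0.15 -0.64  1.77  0.09  1.25 -0.46] F [1.8 0.8 2. ] T [ 0.08 -0.06 -0.04] gap 49.9
shift tool now mm [ 10.9 121.2   6.5] turn about x deg 29.35 rad 0.5123 tilt fix rotvec(tool) [ 0.     -0.002  -0.0084]
```

Request:
play_rows(
  targets=[
    [[0, 30.6, 1.6, 0.05, 0, 0, 60], [0, 30.6, 1.6, 0, 0, 0, 60], [0, 30.6, 1.6, 0, 0, 0, 60], [0, 30.6, 1.6, 0, 0, 0, 60], [0, 0, 0, 0.115, 0, 0, 60], [0, 0, 0, 0.115, 0, 0, 60], [0, 0, 0, 0.115, 0, 0, 60], [0, 0, 0, 0.115, 0, 0, 60], [0, 0, 0, 0, 0, 0, 60]],
  ],
)

```text
time_s: 10.18
tcp_pos: [0.6391, 0.0485, 0.179]
eef_rot: [0.636, 0.309, -0.636, 0.309]
force: [0.8, 0.2, 0.4]
finger_gap: 0.0603
```

```bash
python3 - <<'E'
from h import *
from station import status,eyes
s=status.observe(); show(s)
info=eyes.camera_info("wrist"); p,d=eyes.get_image("wrist"); cv2.imwrite("pics/w4.png",p[:,:,::-1])
for r in measure(info,p,d): print(np.round(r[0],4),np.round(r[1],4),np.round(r[2:],3))
s=status.observe(); show(s)
plan(s,[.6418,.0540,.122],-38)
E
```

```text
t 10.18 tcp [639.1  48.5 179. ] tilt 0.06 yaw_y -38.2 q [ 0.25  0.38 -0.51  1.51  0.19  1.31 -0.95] F [0.8 0.2 0.4] T [0.   0.01 0.  ] gap 60.3
[0.6657 0.1683] [0.6656 0.1689] [6.8878e+01 1.7757e+01 7.5782e+01 2.7450e+03 1.5000e-01]
[0.5487 0.1982] [0.5457 0.1978] [7.9107e+01 1.8646e+01 4.5274e+01 3.5370e+03 1.4900e-01]
[0.6446 0.0549] [0.6427 0.0529] [7.9085e+01 1.7199e+01 5.2428e+01 1.9900e+03 1.5000e-01]
[0.5258 0.089 ] [0.5224 0.0868] [5.7792e+01 1.7872e+01 8.1306e+01 1.5930e+03 1.4900e-01]
t 10.23 tcp [639.1  48.5 178.9] tilt 0.06 yaw_y -37.78 q [ 0.25  0.38 -0.51  1.51  0.19  1.31 -0.94] F [0.4 0.5 0.2] T [0.03 0.02 0.03] gap 60.0
shift tool now mm [56.9 -1.3 -6. ] turn about x deg 0.22 rad 0.0039 tilt fix rotvec(tool) [ 0.     -0.0006 -0.0008]
```

View pics/w4.png

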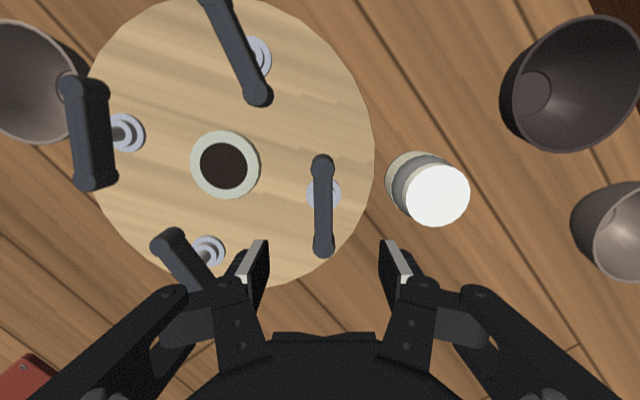

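S2's bar is at (323,205), between the fingers. The jar at (430,190) is well below and to the side.

Request:
play_rows(
  targets=[
    [[0, -1.3, -6, 0, 0, 0, 50], [28, 0, 0, 0, 0, 0, 40], [29, 0, 0, 0, 0, 0, 30], [0, 0, 0, 0, 0, 0, 5], [0, 0, 0, 0, 0, 0, 5], [0, 0, 0, 0, 0, 0, 5], [0, 0, 0, 0, 0, 0, 5], [0, 0, 0, 0, 0, 0, 5]],
  ],
)

```text
time_s: 10.9
tcp_pos: [0.6409, 0.0517, 0.1182]
eef_rot: [-0.634, -0.311, 0.636, -0.311]
force: [10.5, -3.3, -29.3]
finger_gap: 0.0118
```

```bash
python3 - <<'E'
from h import *
from station import status,eyes
s=status.observe(); show(s)
E
```

```text
t 10.9 tcp [640.9  51.7 118.2] tilt 0.2 yaw_y -37.83 q [ 0.24  0.43 -0.5   1.57  0.22  1.2  -0.97] F [ 10.5  -3.3 -29.3] T [-0.69 -2.38  0.1 ] gap 11.8
```

Request:
play_rows(
  targets=[
    [[3, 0, 0, 0.06, 0, 0, 5], [0, 0, 0, 0.11, 0, 0, 5], [0, 0, 0, 0.11, 0, 0, 5], [0, 0, 0, 0.11, 0, 0, 5], [0, 0, 0, 0.11, 0, 0, 5], [0, 0, 0, 0.11, 0, 0, 5], [0, 0, 0, 0.11, 0, 0, 5], [0, 0, 0, 0.11, 0, 0, 5], [0, 0, 0, 0.11, 0, 0, 5], [0, 0, 0, 0.1, 0, 0, 5], [0, 0, 0, 0, 0, 0, 5]],
  ],
)

```text
time_s: 11.82
tcp_pos: [0.6405, 0.0534, 0.118]
eef_rot: [-0.705, 0.047, 0.706, 0.047]
force: [-3.3, -2.7, -8.0]
finger_gap: 0.0116
```

```bash
python3 - <<'E'
from h import *
from station import status,eyes
s=status.observe(); show(s)
E
```

```text
t 11.82 tcp [640.5  53.4 118. ] tilt 0.16 yaw_y -97.63 q [ 0.1   0.4  -0.33  1.58  0.14  1.19 -1.96] F [-3.3 -2.7 -8. ] T [-0.53  0.55 -0.07] gap 11.6
```

Request:
play_rows(
  targets=[
    [[0, 0, 0, 0, 0, 0, 50], [0, 0, 0, 0, 0, 0, 50], [0, 0, 0, 0, 0, 0, 50], [-25, 0, 0, 0, 0, 0, 50], [-35, 0, 0, 0, 0, 0, 50], [0, 0, 0, 0, 0, 0, 50], [0, 0, 0, 0, 0, 0, 50]],
  ],
)

```text
time_s: 12.4
tcp_pos: [0.6434, 0.0547, 0.1817]
eef_rot: [0.708, -0.045, -0.703, -0.046]
force: [0.0, 0.1, -1.1]
finger_gap: 0.0501
```

```bash
python3 - <<'E'
from h import *
from station import status,eyes
s=status.observe(); show(s)
plan(s,[.5443,.1992,.178],-44.7)
E
```

```text
t 12.4 tcp [643.4  54.7 181.7] tilt 0.37 yaw_y -97.34 q [ 0.11  0.36 -0.33  1.5   0.12  1.3  -1.94] F [ 0.   0.1 -1.1] T [ 0.04 -0.04 -0.06] gap 50.1
shift tool now mm [   3.2 -130.6  116.8] turn about x deg -52.64 rad -0.9188 tilt fix rotvec(tool) [ 0.     -0.0061  0.0018]
```

Request:
play_rows(
  targets=[
    [[0, -26.1, 23.4, 0, 0, 0, 60], [0, -26.1, 23.4, 0, 0, 0, 60], [0, -26.1, 23.4, 0, 0, 0, 60], [0, -26.1, 23.4, 0, 0, 0, 60], [0, -26.1, 23.4, 0, 0, 0, 60], [0, 0, 0, -0.115, 0, 0, 60], [0, 0, 0, -0.115, 0, 0, 60], [0, 0, 0, -0.115, 0, 0, 60], [0, 0, 0, -0.115, 0, 0, 60]],
  ],
)

```text
time_s: 13.15
tcp_pos: [0.5421, 0.199, 0.1779]
eef_rot: [0.697, 0.119, -0.697, 0.119]
force: [-0.7, -0.1, 0.8]
finger_gap: 0.06
```

Request:
play_rows(
  targets=[
    [[0, 0, 0, -0.115, 0, 0, 60], [0, 0, 0, -0.115, 0, 0, 60], [0, 0, 0, -0.115, 0, 0, 60], [0, 0, 0, -0.115, 0, 0, 60], [0, 0, 0, 0, 0, 0, 60]],
  ],
)

```text
time_s: 13.57
tcp_pos: [0.5422, 0.1987, 0.1778]
eef_rot: [-0.652, -0.274, 0.652, -0.274]
force: [-0.9, -0.2, 0.4]
finger_gap: 0.0601
```

```bash
python3 - <<'E'
from h import *
from station import status,eyes
s=status.observe(); show(s)
info=eyes.camera_info("wrist"); p,d=eyes.get_image("wrist"); cv2.imwrite("pics/w5.png",p[:,:,::-1])
for r in measure(info,p,d): print(np.round(r[0],4),np.round(r[1],4),np.round(r[2:],3))
s=status.observe(); show(s)
plan(s,[.5443,.1990,.122],-44.6)
E
```

```text
t 13.57 tcp [542.2 198.7 177.8] tilt 0.02 yaw_y -44.35 q [ 0.03  0.25 -0.54  1.66  0.13  1.26 -1.31] F [-0.9 -0.2  0.4] T [ 0.02 -0.05  0.  ] gap 60.1
[0.6653 0.1775] [0.6659 0.1747] [7.8582e+01 1.7541e+01 7.4973e+01 3.1000e+03 1.5000e-01]
[0.5468 0.2009] [0.5447 0.1987] [7.9256e+01 1.7061e+01 4.5265e+01 1.9570e+03 1.5000e-01]
[0.6423 0.0553] [0.6411 0.0529] [1.83560e+01 7.76620e+01 1.72566e+02 2.55700e+03 1.49000e-01]
[0.5237 0.1098] [0.5209 0.1052] [2.5670e+01 1.0750e+01 6.6241e+01 3.1600e+02 1.5000e-01]
t 13.62 tcp [542.2 198.7 177.8] tilt 0.02 yaw_y -44.79 q [ 0.03  0.25 -0.54  1.66  0.13  1.26 -1.32] F [-0.3 -0.1 -0.2] T [-0.03  0.02  0.02] gap 59.9
shift tool now mm [55.8  1.3 -1.7] turn about x deg -0.19 rad -0.0032 tilt fix rotvec(tool) [ 0.     -0.      0.0003]
```

View pics/w5.png

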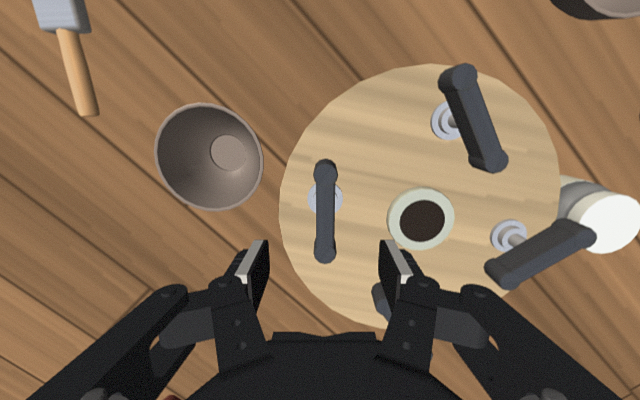

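S3's bar is at (326,212), between the fingers, and the bowl at (210,155) is clear. S1's bar now reads 75° and S2's 172.6°.

Request:
play_rows(
  targets=[
    [[0, 1.3, -1.7, -0.003, 0, 0, 50], [28, 0, 0, 0, 0, 0, 45], [28, 0, 0, 0, 0, 0, 40], [0, 0, 0, 0, 0, 0, 30], [0, 0, 0, 0, 0, 0, 5], [0, 0, 0, 0, 0, 0, 5], [0, 0, 0, 0, 0, 0, 5], [0, 0, 0, 0, 0, 0, 5]],
  ],
)

```text
time_s: 14.28
tcp_pos: [0.5442, 0.1991, 0.1227]
eef_rot: [-0.652, -0.273, 0.652, -0.273]
force: [-4.2, 0.7, -4.8]
finger_gap: 0.0115
```

```bash
python3 - <<'E'
from h import *
from station import status,eyes
s=status.observe(); show(s)
E
```

```text
t 14.28 tcp [544.2 199.1 122.7] tilt 0.02 yaw_y -44.59 q [ 0.02  0.3  -0.53  1.73  0.16  1.16 -1.33] F [-4.2  0.7 -4.8] T [ 0.06  0.72 -0.03] gap 11.5
```

Request:
play_rows(
  targets=[
    [[0, 0, 0, 0.06, 0, 0, 5], [0, 0, 0, 0.11, 0, 0, 5], [0, 0, 0, 0.11, 0, 0, 5], [0, 0, 0, 0.11, 0, 0, 5], [0, 0, 0, 0.11, 0, 0, 5], [0, 0, 0, 0.11, 0, 0, 5], [0, 0, 0, 0.11, 0, 0, 5], [0, 0, 0, 0.11, 0, 0, 5], [0, 0, 0, 0.11, 0, 0, 5], [0, 0, 0, 0.11, 0, 0, 5], [0, 0, 0, 0, 0, 0, 5]],
  ],
)

```text
time_s: 15.2
tcp_pos: [0.5441, 0.1993, 0.1227]
eef_rot: [-0.701, 0.092, 0.701, 0.092]
force: [-4.1, -0.6, -2.9]
finger_gap: 0.0112
```

```bash
python3 - <<'E'
from h import *
from station import status,eyes
s=status.observe(); show(s)
E
```

```text
t 15.2 tcp [544.1 199.3 122.7] tilt 0.01 yaw_y -105.02 q [-0.1   0.28 -0.38  1.73  0.11  1.15 -2.35] F [-4.1 -0.6 -2.9] T [-0.01  0.93 -0.13] gap 11.2
```

Request:
play_rows(
  targets=[
    [[0, 0, 0, 0, 0, 0, 50], [0, 0, 0, 0, 0, 0, 50], [0, 0, 0, 0, 0, 0, 50], [-25, 0, 0, 0, 0, 0, 50], [-30, 0, 0, 0, 0, 0, 50], [0, 0, 0, 0, 0, 0, 50], [0, 0, 0, 0, 0, 0, 50]],
  ],
)

```text
time_s: 15.78
tcp_pos: [0.5463, 0.1993, 0.1796]
eef_rot: [0.703, -0.09, -0.7, -0.091]
force: [-0.3, -0.5, -0.4]
finger_gap: 0.0503
```

```bash
python3 - <<'E'
from h import *
from station import status,eyes
s=status.observe(); show(s)
plan(s,[.6660,.1754,.178],-15)
E
```

```text
t 15.78 tcp [546.3 199.3 179.6] tilt 0.3 yaw_y -104.68 q [-0.09  0.23 -0.39  1.66  0.09  1.26 -2.33] F [-0.3 -0.5 -0.4] T [-0.02  0.01  0.  ] gap 50.3
shift tool now mm [   2.2   -7.2 -121.9] turn about x deg -89.68 rad -1.5652 tilt fix rotvec(tool) [ 0.     -0.0045  0.0028]
```

Request:
play_rows(
  targets=[
    [[0, -1.8, -30.5, 0, 0, 0, 60], [0, -1.8, -30.5, 0, 0, 0, 60], [0, -1.8, -30.5, 0, 0, 0, 60], [0, -1.8, -30.5, 0, 0, 0, 60], [0, 0, 0, -0.12, 0, 0, 60], [0, 0, 0, -0.12, 0, 0, 60], [0, 0, 0, -0.12, 0, 0, 60], [0, 0, 0, -0.12, 0, 0, 60], [0, 0, 0, -0.12, 0, 0, 60]],
  ],
)

```text
time_s: 16.53
tcp_pos: [0.6643, 0.1745, 0.1759]
eef_rot: [-0.696, -0.123, 0.697, -0.123]
force: [0.4, -0.7, -0.2]
finger_gap: 0.0601
```

Request:
play_rows(
  targets=[
    [[0, 0, 0, -0.12, 0, 0, 60], [0, 0, 0, -0.12, 0, 0, 60], [0, 0, 0, -0.12, 0, 0, 60], [0, 0, 0, -0.12, 0, 0, 60], [0, 0, 0, -0.12, 0, 0, 60], [0, 0, 0, -0.12, 0, 0, 60], [0, 0, 0, -0.12, 0, 0, 60], [0, 0, 0, -0.12, 0, 0, 60], [0, 0, 0, -0.005, 0, 0, 60]],
  ],
)

```text
time_s: 17.28
tcp_pos: [0.6642, 0.1744, 0.1761]
eef_rot: [-0.56, -0.432, 0.56, -0.432]
force: [0.5, 0.6, -0.4]
finger_gap: 0.0598
```

```bash
python3 - <<'E'
from h import *
from station import status,eyes
s=status.observe(); show(s)
info=eyes.camera_info("wrist"); p,d=eyes.get_image("wrist"); cv2.imwrite("pics/w6.png",p[:,:,::-1])
for r in measure(info,p,d): print(np.round(r[0],4),np.round(r[1],4),np.round(r[2:],3))
s=status.observe(); show(s)
plan(s,[.6660,.1754,.122],-15)
E
```

```text
t 17.28 tcp [664.2 174.4 176.1] tilt 0.05 yaw_y -14.71 q [ 0.1   0.5  -0.61  1.38  0.28  1.36 -0.77] F [ 0.5  0.6 -0.4] T [0.01 0.04 0.  ] gap 59.8
[0.6672 0.1777] [0.6664 0.1752] [7.8525e+01 1.7198e+01 7.4784e+01 1.9850e+03 1.5000e-01]
[0.5467 0.2   ] [0.5453 0.1989] [1.73000e+01 7.87970e+01 1.64816e+02 2.32000e+03 1.50000e-01]
[0.5213 0.0659] [0.52   0.0669] [5.2110e+01 1.6832e+01 7.4202e+01 7.9500e+02 1.5000e-01]
t 17.33 tcp [664.2 174.4 176.2] tilt 0.05 yaw_y -15.11 q [ 0.1   0.5  -0.61  1.38  0.28  1.36 -0.77] F [ 0.5 -0.6 -0.4] T [-0.    0.04  0.03] gap 59.8
shift tool now mm [54.2  1.5 -1.4] turn about x deg -0.11 rad -0.0019 tilt fix rotvec(tool) [0.     0.0001 0.0008]
```

View pics/w6.png

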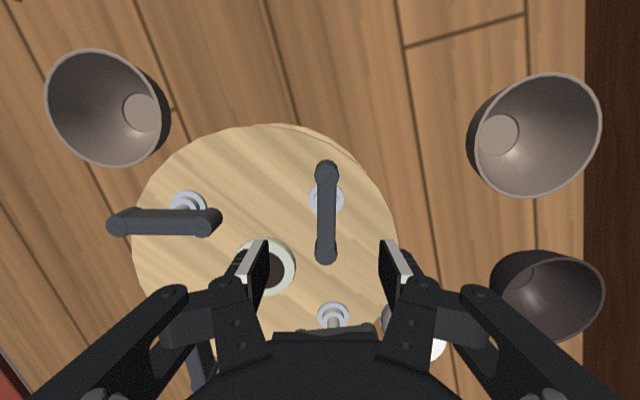

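All four are at 60° after the first pass. S1's bar is between the fingers at (326,210), so I start the second pass there.

Request:
play_rows(
  targets=[
    [[0, 1.5, -1.4, -0.002, 0, 0, 50], [27, 0, 0, 0, 0, 0, 45], [27, 0, 0, 0, 0, 0, 40], [0, 0, 0, 0, 0, 0, 30], [0, 0, 0, 0, 0, 0, 5], [0, 0, 0, 0, 0, 0, 5], [0, 0, 0, 0, 0, 0, 5], [0, 0, 0, 0, 0, 0, 5]],
  ],
)

```text
time_s: 18.0
tcp_pos: [0.6663, 0.1756, 0.1235]
eef_rot: [0.561, 0.43, -0.561, 0.431]
force: [1.4, -1.5, -8.5]
finger_gap: 0.0113
```

Request:
play_rows(
  targets=[
    [[0, 0, 0, 0.06, 0, 0, 5], [0, 0, 0, 0.11, 0, 0, 5], [0, 0, 0, 0.11, 0, 0, 5], [0, 0, 0, 0.11, 0, 0, 5], [0, 0, 0, 0.11, 0, 0, 5], [0, 0, 0, 0.11, 0, 0, 5], [0, 0, 0, 0.07, 0, 0, 5], [0, 0, 0, 0, 0, 0, 5]],
  ],
)

```text
time_s: 18.67
tcp_pos: [0.6666, 0.1755, 0.1236]
eef_rot: [0.673, 0.217, -0.672, 0.218]
force: [3.6, -1.0, -8.0]
finger_gap: 0.011
```

```bash
python3 - <<'E'
from h import *
from station import status,eyes
s=status.observe(); show(s)
E
```

```text
t 18.67 tcp [666.6 175.5 123.6] tilt 0.07 yaw_y -54.14 q [ 0.01  0.51 -0.47  1.44  0.23  1.25 -1.43] F [ 3.6 -1.  -8. ] T [-0.2  -0.59 -0.02] gap 11.0
```

Next, small steps onto the stop while I watch the moment.

Request:
play_rows(
  targets=[
    [[0, 0, 0, 0.03, 0, 0, 5], [0, 0, 0, 0.02, 0, 0, 5], [0, 0, 0, 0, 0, 0, 5]],
  ],
)

```text
time_s: 18.92
tcp_pos: [0.6666, 0.1755, 0.1235]
eef_rot: [0.678, 0.202, -0.677, 0.202]
force: [4.0, -2.2, -7.3]
finger_gap: 0.0111
```

```bash
python3 - <<'E'
from h import *
from station import status,eyes
s=status.observe(); show(s)
E
```

```text
t 18.92 tcp [666.6 175.5 123.5] tilt 0.06 yaw_y -56.76 q [ 0.01  0.51 -0.46  1.44  0.23  1.25 -1.47] F [ 4.  -2.2 -7.3] T [-0.3  -0.79  0.12] gap 11.1
```

Request:
play_rows(
  targets=[
    [[0, 0, 0, 0.03, 0, 0, 5], [0, 0, 0, 0.02, 0, 0, 5], [0, 0, 0, 0, 0, 0, 5]],
  ],
)

```text
time_s: 19.17
tcp_pos: [0.6666, 0.1755, 0.1235]
eef_rot: [0.683, 0.185, -0.682, 0.185]
force: [3.2, -2.4, -6.7]
finger_gap: 0.0112
```

```bash
python3 - <<'E'
from h import *
from station import status,eyes
s=status.observe(); show(s)
E
```

```text
t 19.17 tcp [666.6 175.5 123.5] tilt 0.06 yaw_y -59.62 q [ 0.    0.5  -0.45  1.44  0.23  1.25 -1.52] F [ 3.2 -2.4 -6.7] T [-0.49 -0.92  0.79] gap 11.2
```

Request:
play_rows(
  targets=[
    [[0, 0, 0, 0.03, 0, 0, 5], [0, 0, 0, 0, 0, 0, 5]],
  ],
)

```text
time_s: 19.33
tcp_pos: [0.6666, 0.1755, 0.1235]
eef_rot: [0.685, 0.175, -0.685, 0.175]
force: [4.7, -2.5, -5.6]
finger_gap: 0.011
```

```bash
python3 - <<'E'
from h import *
from station import status,eyes
s=status.observe(); show(s)
E
```

```text
t 19.33 tcp [666.6 175.5 123.5] tilt 0.07 yaw_y -61.34 q [-0.    0.5  -0.45  1.44  0.22  1.25 -1.54] F [ 4.7 -2.5 -5.6] T [-0.55 -0.96  1.02] gap 11.0
```

Request:
play_rows(
  targets=[
    [[0, 0, 0, 0, 0, 0, 50], [0, 0, 0, 0, 0, 0, 50], [0, 0, 0, 0, 0, 0, 50], [-25, 0, 0, 0, 0, 0, 50], [-30, 0, 0, 0, 0, 0, 50], [0, 0, 0, 0, 0, 0, 50], [0, 0, 0, 0, 0, 0, 50]],
  ],
)

```text
time_s: 19.92
tcp_pos: [0.6672, 0.177, 0.181]
eef_rot: [0.687, 0.175, -0.683, 0.175]
force: [0.3, -0.4, -0.9]
finger_gap: 0.0501
```

```bash
python3 - <<'E'
from h import *
from station import status,eyes
s=status.observe(); show(s)
plan(s,[.5203,.0788,.178],-9)
E
```

```text
t 19.92 tcp [667.2 177.  181. ] tilt 0.28 yaw_y -61.32 q [-0.    0.47 -0.45  1.37  0.2   1.34 -1.53] F [ 0.3 -0.4 -0.9] T [ 0.02 -0.02  0.06] gap 50.1
shift tool now mm [  2.2  15.7 176. ] turn about x deg -52.32 rad -0.9132 tilt fix rotvec(tool) [ 0.     -0.0048 -0.0004]
```

Request:
play_rows(
  targets=[
    [[0, 3, 34.8, 0, 0, 0, 60], [0, 3, 34.8, 0, 0, 0, 60], [0, 3, 34.8, 0, 0, 0, 60], [0, 3, 34.8, 0, 0, 0, 60], [0, 3, 34.8, 0, 0, 0, 60], [0, 0, 0, -0.114, 0, 0, 60], [0, 0, 0, -0.114, 0, 0, 60], [0, 0, 0, -0.114, 0, 0, 60], [0, 0, 0, -0.114, 0, 0, 60]],
  ],
)

```text
time_s: 20.67
tcp_pos: [0.52, 0.0792, 0.1777]
eef_rot: [-0.627, -0.327, 0.627, -0.327]
force: [-0.4, 1.4, -0.4]
finger_gap: 0.0596
```

Request:
play_rows(
  targets=[
    [[0, 0, 0, -0.114, 0, 0, 60], [0, 0, 0, -0.114, 0, 0, 60], [0, 0, 0, -0.114, 0, 0, 60], [0, 0, 0, -0.114, 0, 0, 60], [0, 0, 0, 0, 0, 0, 60]],
  ],
)

```text
time_s: 21.08
tcp_pos: [0.5201, 0.0794, 0.1775]
eef_rot: [-0.537, -0.461, 0.537, -0.46]
force: [-0.4, -0.4, -0.9]
finger_gap: 0.06
```

```bash
python3 - <<'E'
from h import *
from station import status,eyes
s=status.observe(); show(s)
info=eyes.camera_info("wrist"); p,d=eyes.get_image("wrist"); cv2.imwrite("pics/w7.png",p[:,:,::-1])
for r in measure(info,p,d): print(np.round(r[0],4),np.round(r[1],4),np.round(r[2:],3))
s=status.observe(); show(s)
plan(s,[.5203,.0788,.122],-9)
E
```

```text
t 21.08 tcp [520.1  79.4 177.5] tilt 0.05 yaw_y -8.77 q [ 0.26  0.14 -0.53  1.78  0.07  1.24 -0.45] F [-0.4 -0.4 -0.9] T [ 0.02 -0.04 -0.03] gap 60.0
[0.6628 0.1731] [0.6651 0.1736] [7.8249e+01 1.7185e+01 3.2061e+01 3.4490e+03 1.4900e-01]
[0.5437 0.1973] [0.5444 0.1976] [1.79490e+01 7.83990e+01 1.64597e+02 3.54300e+03 1.50000e-01]
[0.5207 0.0796] [0.5202 0.0771] [7.8697e+01 1.7395e+01 8.0690e+01 1.9570e+03 1.5000e-01]
[0.6403 0.0545] [0.6416 0.0529] [1.75720e+01 7.90780e+01 1.72197e+02 2.28600e+03 1.49000e-01]
t 21.13 tcp [520.1  79.3 177.5] tilt 0.05 yaw_y -9.2 q [ 0.26  0.14 -0.53  1.78  0.07  1.24 -0.46] F [ 0.9 -0.3 -0.2] T [-0.04 -0.05 -0.  ] gap 60.0
shift tool now mm [55.5  0.3  0.5] turn about x deg -0.2 rad -0.0035 tilt fix rotvec(tool) [ 0.     -0.0001  0.0008]
```

View pics/w7.png

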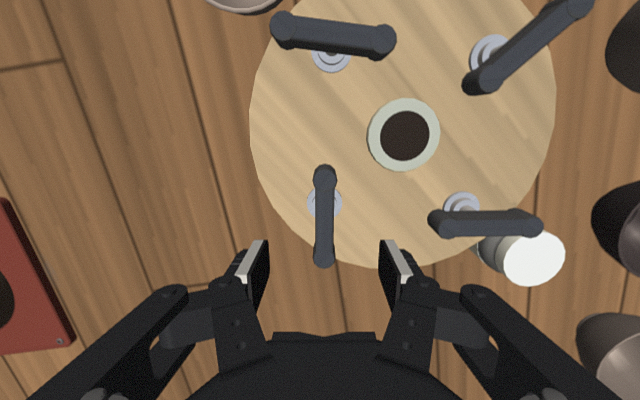

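S1's bar points radially, reading 32° against about 33.5°, so it's on its stop. S4's bar is at (324,215), between the fingers.

Request:
play_rows(
  targets=[
    [[0, 0.3, 0.5, -0.004, 0, 0, 50], [27.5, 0, 0, 0, 0, 0, 45], [28, 0, 0, 0, 0, 0, 40], [0, 0, 0, 0, 0, 0, 30], [0, 0, 0, 0, 0, 0, 5], [0, 0, 0, 0, 0, 0, 5], [0, 0, 0, 0, 0, 0, 5], [0, 0, 0, 0, 0, 0, 5]],
  ],
)

```text
time_s: 21.8
tcp_pos: [0.5205, 0.0788, 0.1232]
eef_rot: [-0.537, -0.46, 0.537, -0.46]
force: [-3.5, 0.9, -3.3]
finger_gap: 0.0114
```

Request:
play_rows(
  targets=[
    [[0, 0, 0, 0.06, 0, 0, 5], [0, 0, 0, 0.11, 0, 0, 5], [0, 0, 0, 0.11, 0, 0, 5], [0, 0, 0, 0.11, 0, 0, 5], [0, 0, 0, 0.11, 0, 0, 5], [0, 0, 0, 0.11, 0, 0, 5], [0, 0, 0, 0.11, 0, 0, 5], [0, 0, 0, 0.09, 0, 0, 5], [0, 0, 0, 0.03, 0, 0, 5], [0, 0, 0, 0, 0, 0, 5]],
  ],
)

```text
time_s: 22.63
tcp_pos: [0.5215, 0.0781, 0.1232]
eef_rot: [0.679, 0.2, -0.678, 0.2]
force: [1.4, -2.4, -5.3]
finger_gap: 0.0115
```

```bash
python3 - <<'E'
from h import *
from station import status,eyes
s=status.observe(); show(s)
E
```

```text
t 22.63 tcp [521.5  78.1 123.2] tilt 0.1 yaw_y -57.12 q [ 0.17  0.18 -0.45  1.85  0.09  1.13 -1.3 ] F [ 1.4 -2.4 -5.3] T [-0.59 -0.36  0.29] gap 11.5
```

Request:
play_rows(
  targets=[
    [[0, 0, 0, 0.04, 0, 0, 5], [0, 0, 0, 0.04, 0, 0, 5], [0, 0, 0, 0, 0, 0, 5]],
  ],
)

```text
time_s: 22.88
tcp_pos: [0.5215, 0.0782, 0.1232]
eef_rot: [0.686, 0.173, -0.685, 0.174]
force: [2.3, -3.9, -5.0]
finger_gap: 0.0112
```

```bash
python3 - <<'E'
from h import *
from station import status,eyes
s=status.observe(); show(s)
E
```

```text
t 22.88 tcp [521.5  78.2 123.2] tilt 0.11 yaw_y -61.57 q [ 0.17  0.18 -0.44  1.85  0.09  1.13 -1.38] F [ 2.3 -3.9 -5. ] T [-0.78 -0.44  1.08] gap 11.2
```

Request:
play_rows(
  targets=[
    [[0, 0, 0, 0, 0, 0, 50], [0, 0, 0, 0, 0, 0, 50], [0, 0, 0, 0, 0, 0, 50], [-25, 0, 0, 0, 0, 0, 50], [-30, 0, 0, 0, 0, 0, 50], [0, 0, 0, 0, 0, 0, 50], [0, 0, 0, 0, 0, 0, 50]],
  ],
)

```text
time_s: 23.47
tcp_pos: [0.5221, 0.0793, 0.1797]
eef_rot: [0.687, 0.174, -0.684, 0.174]
force: [0.8, 0.8, -0.6]
finger_gap: 0.05
```

```bash
python3 - <<'E'
from h import *
from station import status,eyes
s=status.observe(); show(s)
plan(s,[.6412,.0537,.178],82.4)
E
```

```text
t 23.47 tcp [522.1  79.3 179.7] tilt 0.24 yaw_y -61.56 q [ 0.17  0.13 -0.44  1.78  0.06  1.24 -1.36] F [ 0.8  0.8 -0.6] T [0.08 0.02 0.07] gap 50.0
shift tool now mm [  2.2  79.2 -92.5] turn about x deg 36.04 rad 0.6291 tilt fix rotvec(tool) [ 0.     -0.0039 -0.0013]
```

Request:
play_rows(
  targets=[
    [[0, 20, -23.3, 0, 0, 0, 60], [0, 20, -23.3, 0, 0, 0, 60], [0, 20, -23.3, 0, 0, 0, 60], [0, 20, -23.3, 0, 0, 0, 60], [0, 0, 0, -0.12, 0, 0, 60], [0, 0, 0, -0.12, 0, 0, 60], [0, 0, 0, -0.12, 0, 0, 60], [0, 0, 0, -0.12, 0, 0, 60], [0, 0, 0, -0.12, 0, 0, 60], [0, 0, 0, -0.12, 0, 0, 60], [0, 0, 0, -0.12, 0, 0, 60], [0, 0, 0, -0.12, 0, 0, 60]],
  ],
)

```text
time_s: 24.47
tcp_pos: [0.6404, 0.0528, 0.1765]
eef_rot: [-0.526, -0.473, 0.527, -0.472]
force: [-0.2, 0.6, -0.7]
finger_gap: 0.0597
```

Request:
play_rows(
  targets=[
    [[0, 0, 0, -0.12, 0, 0, 60], [0, 0, 0, -0.12, 0, 0, 60], [0, 0, 0, -0.12, 0, 0, 60], [0, 0, 0, -0.12, 0, 0, 60], [0, 0, 0, -0.12, 0, 0, 60], [0, 0, 0, -0.12, 0, 0, 60], [0, 0, 0, -0.12, 0, 0, 60], [0, 0, 0, -0.12, 0, 0, 60], [0, 0, 0, -0.12, 0, 0, 60], [0, 0, 0, -0.12, 0, 0, 60]],
  ],
)

```text
time_s: 25.3
tcp_pos: [0.6403, 0.0527, 0.1765]
eef_rot: [0.168, 0.687, -0.168, 0.686]
force: [0.4, 0.4, 0.4]
finger_gap: 0.0602
```

Request:
play_rows(
  targets=[
    [[0, 0, 0, -0.12, 0, 0, 60], [0, 0, 0, -0.12, 0, 0, 60], [0, 0, 0, -0.11, 0, 0, 60], [0, 0, 0, 0, 0, 0, 60]],
  ],
)

```text
time_s: 25.63
tcp_pos: [0.6404, 0.0527, 0.1765]
eef_rot: [0.046, 0.706, -0.046, 0.705]
force: [-0.4, -0.6, -0.4]
finger_gap: 0.06
```

```bash
python3 - <<'E'
from h import *
from station import status,eyes
s=status.observe(); show(s)
info=eyes.camera_info("wrist"); p,d=eyes.get_image("wrist"); cv2.imwrite("pics/w8.png",p[:,:,::-1])
for r in measure(info,p,d): print(np.round(r[0],4),np.round(r[1],4),np.round(r[2:],3))
s=status.observe(); show(s)
plan(s,[.6414,.0535,.122],82.4)
E
```

```text
t 25.63 tcp [640.4  52.7 176.5] tilt 0.08 yaw_y 82.54 q [ 0.45  0.46 -0.82  1.49  0.34  1.34  1.05] F [-0.4 -0.6 -0.4] T [ 0.03 -0.02  0.06] gap 60.0
[0.5264 0.0788] [0.5235 0.0779] [7.1663e+01 1.7046e+01 3.5806e+01 2.7840e+03 1.5000e-01]
[0.5495 0.1941] [0.5507 0.195 ] [1.77180e+01 6.55500e+01 1.64278e+02 3.43600e+03 1.49000e-01]
[0.6388 0.0525] [0.6417 0.0522] [1.74910e+01 7.92960e+01 1.72286e+02 1.94400e+03 1.50000e-01]
[0.6637 0.171 ] [0.6662 0.1731] [8.0377e+01 1.7312e+01 3.3489e+01 2.0830e+03 1.5000e-01]
t 25.68 tcp [640.4  52.6 176.6] tilt 0.08 yaw_y 82.14 q [ 0.45  0.46 -0.82  1.49  0.33  1.34  1.04] F [-0.4 -0.4 -0.3] T [-0.02 -0.03 -0.02] gap 60.0
shift tool now mm [54.6  1.   0.9] turn about x deg -0.26 rad -0.0046 tilt fix rotvec(tool) [ 0.     -0.0014 -0.0004]
```

View pics/w8.png

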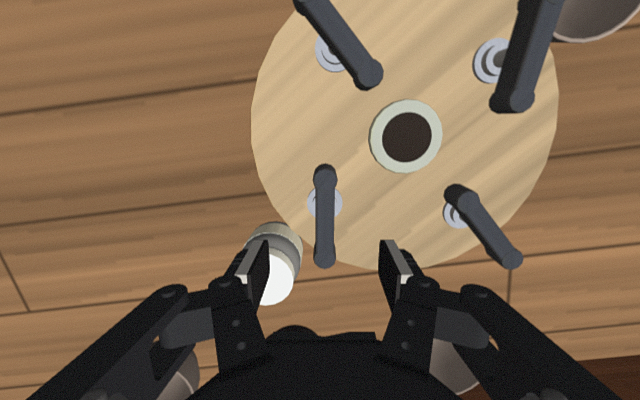

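S2's bar is at (325,215), between the fingers. S1 and S4 both point at the middle. The jar only looks near the left finger because of perspective: its top is at 85 mm and the fingertips stay above 115 mm.

Request:
play_rows(
  targets=[
    [[0, 1, 0.9, -0.005, 0, 0, 50], [27, 0, 0, 0, 0, 0, 45], [27.5, 0, 0, 0, 0, 0, 40], [0, 0, 0, 0, 0, 0, 30], [0, 0, 0, 0, 0, 0, 5], [0, 0, 0, 0, 0, 0, 5], [0, 0, 0, 0, 0, 0, 5], [0, 0, 0, 0, 0, 0, 5]],
  ],
)

```text
time_s: 26.35
tcp_pos: [0.6416, 0.0533, 0.1235]
eef_rot: [0.046, 0.706, -0.047, 0.705]
force: [-3.3, -1.0, -5.0]
finger_gap: 0.0115
```

Request:
play_rows(
  targets=[
    [[0, 0, 0, 0.06, 0, 0, 5], [0, 0, 0, 0.11, 0, 0, 5], [0, 0, 0, 0.11, 0, 0, 5], [0, 0, 0, 0.11, 0, 0, 5], [0, 0, 0, 0.11, 0, 0, 5], [0, 0, 0, 0.11, 0, 0, 5], [0, 0, 0, 0.11, 0, 0, 5], [0, 0, 0, 0.1, 0, 0, 5], [0, 0, 0, 0.04, 0, 0, 5], [0, 0, 0, 0, 0, 0, 5]],
  ],
)

```text
time_s: 27.18
tcp_pos: [0.6419, 0.0538, 0.1236]
eef_rot: [0.337, 0.622, -0.337, 0.622]
force: [-1.1, -1.6, -5.9]
finger_gap: 0.0109
```

```bash
python3 - <<'E'
from h import *
from station import status,eyes
s=status.observe(); show(s)
E
```

```text
t 27.18 tcp [641.9  53.8 123.6] tilt 0.03 yaw_y 33.13 q [ 0.33  0.45 -0.64  1.56  0.28  1.23  0.22] F [-1.1 -1.6 -5.9] T [-0.17  0.2   0.11] gap 10.9
```

Request:
play_rows(
  targets=[
    [[0, 0, 0, 0.045, 0, 0, 5], [0, 0, 0, 0.045, 0, 0, 5], [0, 0, 0, 0, 0, 0, 5]],
  ],
)

```text
time_s: 27.43
tcp_pos: [0.6419, 0.0537, 0.1236]
eef_rot: [0.363, 0.606, -0.363, 0.607]
force: [-1.7, -1.4, -4.0]
finger_gap: 0.0111
```

```bash
python3 - <<'E'
from h import *
from station import status,eyes
s=status.observe(); show(s)
E
```

```text
t 27.43 tcp [641.9  53.7 123.6] tilt 0.04 yaw_y 28.14 q [ 0.32  0.45 -0.62  1.56  0.27  1.22  0.14] F [-1.7 -1.4 -4. ] T [-0.25  0.28  1.08] gap 11.1
```

Request:
play_rows(
  targets=[
    [[0, 0, 0, 0, 0, 0, 50], [0, 0, 0, 0, 0, 0, 50], [0, 0, 0, 0, 0, 0, 50], [-25, 0, 0, 0, 0, 0, 50], [-30, 0, 0, 0, 0, 0, 50], [0, 0, 0, 0, 0, 0, 50], [0, 0, 0, 0, 0, 0, 50]],
  ],
)

```text
time_s: 28.02
tcp_pos: [0.6436, 0.0539, 0.1809]
eef_rot: [0.365, 0.605, -0.363, 0.608]
force: [-0.5, 0.5, -1.0]
finger_gap: 0.0501
```

```bash
python3 - <<'E'
from h import *
from station import status,eyes
s=status.observe(); show(s)
plan(s,[.5443,.1992,.178],74.8)
E
```

```text
t 28.02 tcp [643.6  53.9 180.9] tilt 0.3 yaw_y 28.1 q [ 0.33  0.41 -0.64  1.49  0.25  1.32  0.16] F [-0.5  0.5 -1. ] T [ 0.    0.08 -0.02] gap 50.1
shift tool now mm [   2.4  -19.2 -174.9] turn about x deg -46.7 rad -0.8151 tilt fix rotvec(tool) [ 0.      0.002  -0.0048]
```

Request:
play_rows(
  targets=[
    [[0, -3.6, -34.9, 0, 0, 0, 60], [0, -3.6, -34.9, 0, 0, 0, 60], [0, -3.6, -34.9, 0, 0, 0, 60], [0, -3.6, -34.9, 0, 0, 0, 60], [0, -3.6, -34.9, 0, 0, 0, 60], [0, 0, 0, -0.116, 0, 0, 60], [0, 0, 0, -0.116, 0, 0, 60], [0, 0, 0, -0.116, 0, 0, 60], [0, 0, 0, -0.116, 0, 0, 60]],
  ],
)

```text
time_s: 28.77
tcp_pos: [0.5437, 0.1991, 0.1776]
eef_rot: [0.212, 0.674, -0.212, 0.674]
force: [0.1, -0.0, 0.5]
finger_gap: 0.0599
```

Request:
play_rows(
  targets=[
    [[0, 0, 0, -0.116, 0, 0, 60], [0, 0, 0, -0.116, 0, 0, 60], [0, 0, 0, -0.116, 0, 0, 60], [0, 0, 0, 0, 0, 0, 60]],
  ],
)

```text
time_s: 29.1
tcp_pos: [0.5438, 0.1988, 0.1775]
eef_rot: [0.093, 0.701, -0.093, 0.701]
force: [0.1, -0.6, 0.2]
finger_gap: 0.0597
```

```bash
python3 - <<'E'
from h import *
from station import status,eyes
s=status.observe(); show(s)
info=eyes.camera_info("wrist"); p,d=eyes.get_image("wrist"); cv2.imwrite("pics/w9.png",p[:,:,::-1])
for r in measure(info,p,d): print(np.round(r[0],4),np.round(r[1],4),np.round(r[2:],3))
s=status.observe(); show(s)
plan(s,[.5443,.1991,.122],74.8)
E
```

```text
t 29.1 tcp [543.8 198.8 177.5] tilt 0.03 yaw_y 74.92 q [ 0.28  0.32 -0.85  1.65  0.25  1.29  0.69] F [ 0.1 -0.6  0.2] T [-0.    0.02  0.01] gap 59.7
[0.5409 0.199 ] [0.5433 0.1982] [1.73360e+01 7.86850e+01 1.64619e+02 1.98100e+03 1.50000e-01]
[0.5174 0.078 ] [0.5195 0.0773] [7.8675e+01 1.7201e+01 3.3935e+01 2.5330e+03 1.4900e-01]
[0.638  0.1612] [0.6412 0.1643] [3.0535e+01 1.1266e+01 4.5944e+01 3.7000e+02 1.4700e-01]
[0.6428 0.0514] [0.6436 0.0507] [1.29780e+01 6.99720e+01 1.25604e+02 7.29000e+02 1.50000e-01]
t 29.15 tcp [543.8 198.8 177.6] tilt 0.03 yaw_y 74.5 q [ 0.28  0.32 -0.85  1.65  0.25  1.29  0.68] F [-0.5 -0.2 -0.4] T [ 0.01 -0.05 -0.03] gap 60.1
shift tool now mm [55.6  0.4  0.5] turn about x deg -0.3 rad -0.0053 tilt fix rotvec(tool) [ 0.     -0.0006 -0.0001]
```

View pics/w9.png

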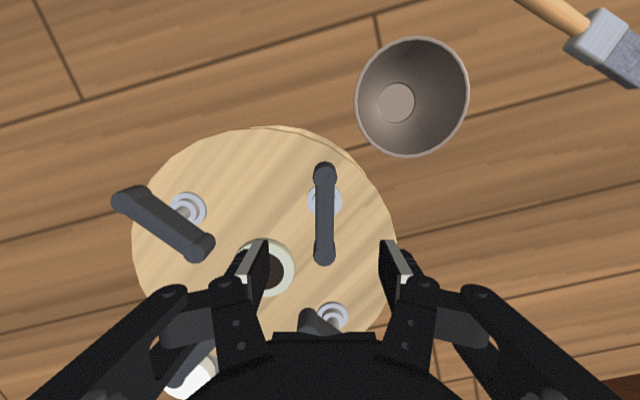

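S3's bar is at (325,213), between the fingers, and S4 now points radially at 33.9°. I'll do the last screw now.

Request:
play_rows(
  targets=[
    [[0, 0.4, 0.5, -0.005, 0, 0, 50], [27.5, 0, 0, 0, 0, 0, 45], [28, 0, 0, 0, 0, 0, 40], [0, 0, 0, 0, 0, 0, 30], [0, 0, 0, 0, 0, 0, 5], [0, 0, 0, 0, 0, 0, 5], [0, 0, 0, 0, 0, 0, 5], [0, 0, 0, 0, 0, 0, 5]],
  ],
)

```text
time_s: 29.82
tcp_pos: [0.5443, 0.1993, 0.1232]
eef_rot: [0.093, 0.701, -0.093, 0.701]
force: [-2.0, -0.1, -4.0]
finger_gap: 0.0117
```

Request:
play_rows(
  targets=[
    [[0, 0, 0, 0.06, 0, 0, 5], [0, 0, 0, 0.11, 0, 0, 5], [0, 0, 0, 0.11, 0, 0, 5], [0, 0, 0, 0.11, 0, 0, 5], [0, 0, 0, 0.11, 0, 0, 5], [0, 0, 0, 0.11, 0, 0, 5], [0, 0, 0, 0.09, 0, 0, 5], [0, 0, 0, 0.03, 0, 0, 5], [0, 0, 0, 0, 0, 0, 5]],
  ],
)

```text
time_s: 30.57
tcp_pos: [0.5443, 0.1993, 0.1232]
eef_rot: [0.337, 0.621, -0.338, 0.622]
force: [-3.3, -2.1, -2.9]
finger_gap: 0.0112
```

```bash
python3 - <<'E'
from h import *
from station import status,eyes
s=status.observe(); show(s)
E
```

```text
t 30.57 tcp [544.3 199.3 123.2] tilt 0.03 yaw_y 32.99 q [ 0.16  0.33 -0.71  1.72  0.23  1.18 -0.03] F [-3.3 -2.1 -2.9] T [-0.37  0.66  0.2 ] gap 11.2
```

Request:
play_rows(
  targets=[
    [[0, 0, 0, 0.045, 0, 0, 5], [0, 0, 0, 0.045, 0, 0, 5], [0, 0, 0, 0, 0, 0, 5]],
  ],
)

```text
time_s: 30.82
tcp_pos: [0.5443, 0.1993, 0.1232]
eef_rot: [0.364, 0.606, -0.365, 0.606]
force: [-4.6, -3.2, -0.0]
finger_gap: 0.0113
```

```bash
python3 - <<'E'
from h import *
from station import status,eyes
s=status.observe(); show(s)
E
```

```text
t 30.82 tcp [544.3 199.3 123.2] tilt 0.04 yaw_y 27.95 q [ 0.15  0.33 -0.69  1.72  0.23  1.17 -0.12] F [-4.6 -3.2 -0. ] T [-0.56  0.82  1.13] gap 11.3
```

Request:
play_rows(
  targets=[
    [[0, 0, 0, 0, 0, 0, 60], [0, 0, 0, 0, 0, 0, 60], [0, 0, 0, 0, 0, 0, 60], [-25, 0, 0, 0, 0, 0, 60], [-35, 0, 0, 0, 0, 0, 60], [-35, 0, 0, 0, 0, 0, 60], [-25, 0, 0, 0, 0, 0, 60]],
  ],
)

```text
time_s: 31.4
tcp_pos: [0.5453, 0.2001, 0.2462]
eef_rot: [0.366, 0.605, -0.363, 0.607]
force: [0.6, 0.4, -0.8]
finger_gap: 0.0602
```

Request:
play_rows(
  targets=[
    [[0, -8, 33, 0, 0, 0, 60], [0, -8, 33, 0, 0, 0, 60], [0, -8, 33, 0, 0, 0, 60], [0, -8, 33, 0, 0, 0, 60], [0, -8, 33, 0, 0, 0, 60], [0, -8, 33, 0, 0, 0, 60], [0, -8, 33, 0, 0, 0, 60], [0, -8, 33, 0, 0, 0, 60], [0, -8, 33, 0, 0, 0, 60], [0, -8, 33, 0, 0, 0, 60], [0, -8, 33, 0, 0, 0, 60], [0, -8, 33, 0, 0, 0, 60]],
  ],
)

```text
time_s: 32.4
tcp_pos: [0.6456, -0.1974, 0.2431]
eef_rot: [0.365, 0.605, -0.364, 0.606]
force: [-0.0, 0.7, 1.0]
finger_gap: 0.0597
```

```bash
python3 - <<'E'
from h import *
from station import status,eyes
s=status.observe(); show(s)
for n in ["top","scene"]:
    info=eyes.camera_info(n); p,d=eyes.get_image(n); cv2.imwrite(f"pics/{n}F.png",p[:,:,::-1])
    for r in measure(info,p,d): print(n,np.round(r[0],4),np.round(r[1],4),np.round(r[2:],3))
    P,u,v=cloud(info,d)
    for lo,hi in [(.056,.068),(.08,.09)]:
        m=(P[:,2]>lo)&(P[:,2]<hi)&(P[:,0]>.4)&(P[:,0]<.8)&(abs(P[:,1])<.33)
        im=np.zeros(d.shape,np.uint8); im[v[m],u[m]]=1
        k,lab=cv2.connectedComponents(im)
        for i in range(1,k):
            Q=P[lab[v,u]==i]
            if len(Q)>40: print(lo,cv2.minEnclosingCircle(Q[:,:2].astype(np.float32)),len(Q))
E
```

```text
t 32.4 tcp [ 645.6 -197.4  243.1] tilt 0.09 yaw_y 27.93 q [ 0.58  0.42 -0.49  1.32  0.19  1.45  0.59] F [-0.   0.7  1. ] T [-0.   -0.02  0.02] gap 59.7
top [0.6631 0.175 ] [0.6632 0.1752] [ 74.331  12.841  33.356 150.      0.15 ]
top [0.6387 0.0532] [0.639  0.0539] [1.44150e+01 7.40790e+01 1.23814e+02 1.79000e+02 1.50000e-01]
top [0.5416 0.1984] [0.5419 0.1988] [1.38950e+01 7.44870e+01 1.23322e+02 1.83000e+02 1.50000e-01]
top [0.518 0.078] [0.5179 0.0777] [7.5038e+01 1.3511e+01 3.3629e+01 1.5900e+02 1.5000e-01]
0.056 ((0.7196468710899353, -0.020492877811193466), 0.03439917042851448) 86
0.056 ((0.48179784417152405, 0.2973312437534332), 0.05423242226243019) 142
0.056 ((0.43590638041496277, 0.3037113547325134), 0.02540077082812786) 42
0.08 ((0.723423421382904, -0.0216743852943182), 0.03216719999909401) 459
scene [0.5502 0.1974] [0.5478 0.1994] [ 13.516  72.608 123.154 133.      0.149]
scene [0.5258 0.0757] [0.5251 0.0761] [ 71.554   8.54   33.689 132.      0.148]
scene [0.6735 0.1738] [0.6703 0.1734] [7.2538e+01 1.0691e+01 3.4194e+01 1.8200e+02 1.4900e-01]
scene [0.6508 0.0511] [0.6495 0.0528] [  9.349  69.859 122.914 137.      0.148]
0.056 ((0.43749547004699707, 0.30484339594841003), 0.025015631690621376) 64
0.056 ((0.526062548160553, 0.30001765489578247), 0.02882211282849312) 49
0.056 ((0.7276022434234619, -0.022380735725164413), 0.03491074591875076) 198
0.08 ((0.7240405082702637, -0.022099873051047325), 0.03219762444496155) 602
```

View pics/topF.png

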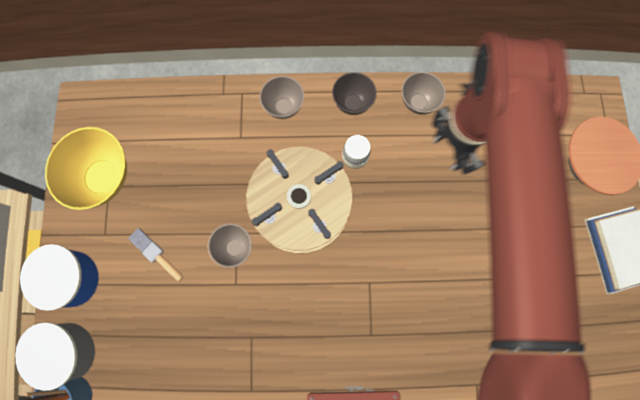

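View pics/sceneF.png

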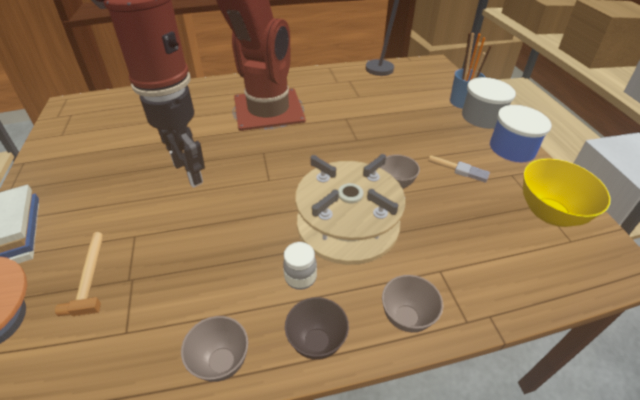

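The pictures show all four bars radial, with bowl (230,246) and jar (357,150) where they were. I'll check the bowl and jar with a picture difference before handing in.

```bash
python3 - <<'E'
import cv2,numpy as np
for n,R in [("top",[(200,215,260,275),(335,125,378,170)]),("scene",[(384,155,420,188),(280,240,320,290)])]:
    a=cv2.cvtColor(cv2.imread(f"pics/{n}0.png"),6).astype(np.float32);b=cv2.cvtColor(cv2.imread(f"pics/{n}F.png"),6).astype(np.float32)
    for x0,y0,x1,y1 in R: print(n,cv2.phaseCorrelate(a[y0:y1,x0:x1],b[y0:y1,x0:x1]),abs(a-b)[y0:y1,x0:x1].mean())
from station import ticket
print(ticket.job_done())
E
```

```text
top ((0.08535792364557082, -0.0686124363678573), 0.6952602982521057) 8.698334
top ((0.23675520330957767, 0.4705786823344944), 0.5846355042634187) 8.603618
scene ((0.4508553996773941, 0.17092238116112313), 0.5885456138186984) 6.68266
scene ((-0.0001045145957441207, -0.009972819171320424), 0.988073921918869) 3.915
the job is handed in; nothing more can be done
None
```

All four T-bar screws are tight on their hard stops, tightened crisscross in two passes, and the job was handed in at about 32.5 s of the 72 s allowed.

- **Order:** I couldn't tell which screw carries which letter, so I went by position. The far-left screw came first, then the near-right one opposite it. The far-right and near-left pair followed, and the second pass used the same order.
- **First pass:** each screw turned about 60–61°.
- **Second pass:** each screw went on until the moment about its axis rose from about 0.1 to 1.0–1.1 N m, which showed the stop.
- **Final bar angles:** the top camera reads 33.4° and 33.6° for one pair, and 123.8° and 123.3° for the other. Dead on the plate's centre would be about 33.7° and 123.7°. The scene camera agrees to within about 1°.
- **Bowl and jar:** comparing first and last pictures, both stand where they were to within half a pixel, about 1 mm. The bowl's fitted circle moved by about 3 mm, which I put down to that fit using few points, since the picture comparison shows no shift.
- **Forces:** the highest wrist force I read was about 35 N, from the fingers closing on a bar before the arm had settled. I read it only at the ends of moves, so brief peaks in between could have been higher.

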